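# Wind the blue music box on the foyer ledge

## Robot

A 6-joint arm with a two-finger parallel gripper is mounted at the origin on the work surface. World frame = base frame: x ahead of the robot, y to its left, z up, the work surface at z = 0. Lengths are in mm, angles in degrees, forces in N, time in s.
With the tool pointing down it reaches from about 350 to 925 mm from the base axis. Payload 6.4 kg.
Tool frame: the origin (TCP) lies on the centre line of the jaws, within the pads' length; the fingertips stand 8 mm ahead of it and the grasp point (between the pads) lies 11 mm behind it; x points along the fingers, z is the direction in which the jaws open and shut, and the axes are right-handed (so a half turn about x gives the same grasp; the last joint's range is limited). The gripper opens to 94 mm and grips with 3 to 60 N. Pads are 16 mm wide; open, the fingers measure 119 mm over their backs; the gripper's body (75 mm by 177 mm) begins 78 mm behind the grasp point.
Start: joints at [53.91, 14.043, 89.255, -0, 76.702, -9.975], TCP at [286.116, 583.653, 213.455] pointing down, gripper open.
Joint ranges: [-179.41, 179.41], [-58.25, 129.5], [7.25, 145.43], [-54.29, 234.29], [11.92, 165.04], [-157.13, 157.13]. Speed limits (degrees/s): [147.25, 147.25, 180, 180, 180, 180].

## Interface

Orientations are given as [roll, pitch, yaw] about the fixed x, y, z axes, in that order (R = Rz(yaw) Ry(pitch) Rx(roll)).
In Python, from station import bot, cams gives the robot as it stands.
- The arm moves only by the shell command python3 -m handwheel 'ROWS' [OPENING]. ROWS is a JSON object of lists of equal length, an entry for each row: "dp": the shift along the tool's x, y, z in cm, a list of three; "angular": the turn, a rotation vector about the tool's x, y, z in rad, a list of three. In form: {"dp": [[tx, ty, tz], ...], "angular": [[rx, ry, rz], ...]}. A call has 1 to 12 rows; each row is the pose to reach, as a shift and turn from the pose commanded when the call began, along the tool's axes at that moment; what a row does not reach only later rows make up. A row lasts 1/10 s, in which the tool goes at most 50 mm and 8.59 degrees, less where a joint would pass 70% of its speed; a pose out of reach is approached as far as the arm can. A call with a gripper value outside its range is refused whole. OPENING is the opening, from -1 (shut) to 1 (fully open), so that 0 is half open, set as the call begins (- or left out, the last holds). The fingers move at their own pace and stop on an object; the grip force is fixed at half the most. Time passes only in rows, so rows that repeat a pose let the fingers close. It gives the time, the measured TCP pose, the force and the opening at its end, in the units of the state.
- bot.state(): the state, without advancing time (a new reading comes with each control period).
- cams.camera(name): name is "side" or "top"; returns the picture (420x560x3 uint8, red, green, blue); there is no depth.
- cams.camera_params(name): a dict with "vfov" (degrees; the focal length in pixels is half the picture's height over the tangent of half this angle, whatever the lens; pixels are square), "cx", "cy" (the principal point, pixels), "pose" (4x4, takes a point from camera to world coordinates). Camera axes: x right, y down, z forward; pixel columns grow to the right and rows downward; lengths in mm; the calibration is good to about 2 mm. A picture is of the moment at which its call begins. camera_params takes no time and is no camera call.
- bot.close_job(): hands the job in, once; it reports no verdict.
Trained networks look in the newest picture that a camera, given by its name, has taken for a name from the list of things; names that differ only in an ending like _2 or _b are one class to them, and where a whole thing is asked for, a point or a joint stands for the part that bears it (a point fixed in the world has none). Each returns a list of dicts, best first, with "score" (0 to 1); they miss things now and then, are a little off and sometimes report something else, mostly with a low value. They report only what shows in the picture. A call takes as long as a camera call. They do not tell look-alikes from the thing itself.
- cams.search_frame(camera, thing): "bbox" ([centre column, centre row, width, height] in pixels, round what is visible of it).
The state is a dict: "t": time; "joint_pos": joint angles; "qd": joint speeds; "effort": joint torques, N m; "tcp_pos": TCP position; "ee_rot": TCP orientation; "force": force on the tool from outside, world axes, zero at the start; "ft_torque": the same for the moment, N m; "opening": finger opening in mm.
Only numpy, scipy, OpenCV 4.12 (cv2) and the standard library are available. Lean on these libraries where they do the work, as an engineer would, in place of code of your own. Each camera call takes 0.05 s, during which the arm holds its last target. There are 200 camera calls.

## Task

Wind up the blue music box by turning the key on its top clockwise until the red pointer stands in the green zone. Do it in two or more good partial turns, letting go of the key between them to take a fresh hold, and let go at the end. Do not turn the key of the white music box, and do not shift the hexagonal dish.

Things in the scene. Friction and masses are not known exactly. Their poses are not given: they have to be found in the camera images.
- blue_key_grip (a point): Centre of the upright brass key plate (44 wide, 9 thick, 26 high) on the blue music box, on its vertical turning axis, 92 mm above the ledge. x axis: along the 44 mm width to the red end, same way as the red pointer (33 mm long); y: through the thickness; z up; turns with the key. Box fixed, 110 x 110 x 60 mm; under the plate 19 mm free to its top but for a 10 mm stem and a disc 28 wide, 5 high.
- blue_key (a joint): Winding of the blue box's key, rad: 0 run down (pointer at the large black dot), growing clockwise seen from above, hard stop at 2.8. Starts between 0 and 0.35. The green zone on the box top spans 2.25 to 2.8. A spring resists winding (0.06 to 0.105 N m in all); an inner brake holds the key wherever it is let go.
- white_key_pointer (a point): Tip of the red pointer on the key of the white music box, 33 mm from that key's vertical axis, 63.5 mm above the ledge; x axis outward from the key axis. Fixed box and key as the blue ones, but with a white case. A bystander: do not turn its key.
- dish: Loose hexagonal dish, white ceramic, two coins in it, 93 mm across flats, 30 mm high, 0.35 kg, beyond the music boxes as the robot sees it; origin at the centre of its underside. A bystander to leave in place.
Mind the look-alikes: they are no part of the job. Of the things that look like the part that bears blue_key_grip, the largest one is meant.

How it is judged (in metres and radians):
On the way:
1. a first good partial turn is wound and the fingers have let go of the key, still short of the green zone (value of joint blue_key between 0.6 and 2.22 rad and contact force between the fingers and anything else below 0.2 N), for 0.1 s.
At the end, for the whole second after the job is handed in: The blue box's key is at rest in the green zone (joint above 2.22 rad, up to its stop at 2.8) and let go; the white box's pointer tip is within 10 mm and the dish within 30 mm of where they were at the start (value of joint blue_key above 2.22 rad and velocity of joint blue_key between -0.05 and 0.05 rad/s and distance of white_key_pointer from where it was at the start of the episode below 0.01 m and distance of dish from where it was at the start of the episode below 0.03 m); the robot touches nothing.
It fails at once if the white box's key is turned (pointer tip moved more than 10 mm) (distance of white_key_pointer from where it was at the start of the episode above 0.01 m).
It fails at once if the dish is shifted more than 30 mm (distance of dish from where it was at the start of the episode above 0.03 m).
It also fails if it takes over 45 s, if anything falls off the work surface, if the arm or the gripper's body presses on something with over 40 N, if the wrist force passes 120 N, or if a joint passes its speed limit or range.

## Working session

There is one attempt and no reset: what is moved stays moved. The work goes in short steps, Python scripts to look and compute and a shell command to move; the robot and the scene stay as the last step left them, time stands still between calls to the robot, and variables do not carry over. Pictures are saved under pics/ and viewed, about 8 in all and at most 12, crops included, and the job is handed in when it is done.

```bash
mkdir -p pics; ls; python3 - <<'E'
from station import bot,cams
import cv2,numpy as np
print(bot.state())
for n in("side","top"):
    im=cams.camera(n); cv2.imwrite(f"pics/{n}0.png",im[:,:,::-1])
    p=cams.camera_params(n); print(n,p)
    for t in("blue_key_grip","white_key_pointer","dish"):
        print(t,[(np.round(d["bbox"],1).tolist(),round(d["score"],2)) for d in cams.search_frame(n,t)][:5])
E
```

```text
pics
{'t': 0.0, 'joint_pos': array([ 5.39087560e+01,  1.40828966e+01,  8.93237353e+01, -5.23304872e-04,
        7.67029382e+01, -9.97694981e+00]), 'qd': array([-0.00736188, -0.03449878,  0.01198691, -0.04449184,  0.02348224,
        0.12968608]), 'effort': array([ 3.37901365e-04, -4.15819895e+01, -3.14611888e+01,  6.84820209e-02,
        3.31471930e-02, -1.19742622e-04]), 'tcp_pos': array([285.77038347, 583.15856201, 212.37004047]), 'ee_rot': array([ 170.28923486,   89.89042865, -125.8249385 ]), 'force': array([-0.10031227, -0.02782839,  0.34135516]), 'ft_torque': array([-0.03725071,  0.02982642, -0.01768604]), 'opening': 93.85562353930224}
side {'vfov': 46.97072982992367, 'cx': 277.4761226121966, 'cy': 209.9435314314945, 'pose': array([[-9.98602344e-01, -3.16863033e-02,  4.23005414e-02,
         4.90947932e+02],
       [-5.22550366e-02,  7.11898874e-01, -7.00335209e-01,
         7.20350213e+02],
       [-7.92267392e-03, -7.01566798e-01, -7.12559653e-01,
         7.92585159e+02],
       [ 0.00000000e+00,  0.00000000e+00,  0.00000000e+00,
         1.00000000e+00]])}
blue_key_grip [([3
[... 187 characters left out ...]
 41.3], 0.74)]
top {'vfov': 42.81698717922726, 'cx': 276.7300423938443, 'cy': 205.0003452756575, 'pose': array([[ 2.85661994e-02, -9.86279837e-01,  1.62591685e-01,
         3.55711198e+02],
       [-9.99490354e-01, -3.05014024e-02, -9.41793225e-03,
        -7.92899736e+00],
       [ 1.42479911e-02, -1.62239786e-01, -9.86648492e-01,
         1.18823556e+03],
       [ 0.00000000e+00,  0.00000000e+00,  0.00000000e+00,
         1.00000000e+00]])}
blue_key_grip [([267.9, 244.7, 9.9, 12.4], 0.58), ([370.2, 229.8, 17.3, 28.3], 0.57), ([166.8, 205.9, 10.4, 24.1], 0.56), ([346.6, 317.8, 11.5, 19.6], 0.44)]
white_key_pointer [([166.2, 206.9, 12.5, 25.6], 0.69)]
dish [([347.8, 118.1, 44.1, 42.8], 0.6)]
```

View pics/top0.png

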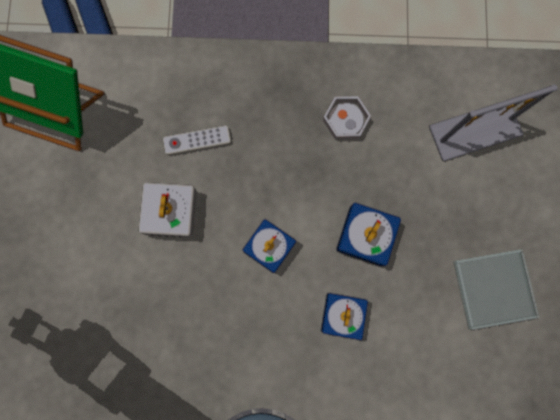

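View pics/side0.png

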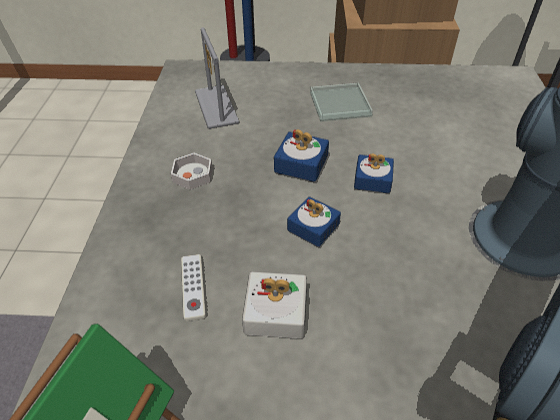

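The top view shows the largest blue box at about (370,234). In the side view it is at (302,148). The two smaller blue boxes are decoys. Next I'll triangulate it and zoom in.

```bash
cat > h.py <<'E'
from station import bot,cams
import cv2,numpy as np
def ray(n,u,v):
    p=cams.camera_params(n);f=210/np.tan(np.radians(p["vfov"]/2));T=np.array(p["pose"])
    d=T[:3,:3]@np.array([(u-p["cx"])/f,(v-p["cy"])/f,1]);return T[:3,3],d/np.linalg.norm(d)
def atz(n,u,v,z):
    o,d=ray(n,u,v);return o+d*(z-o[2])/d[2]
def tri(a,b):
    o1,d1=ray("top",*a);o2,d2=ray("side",*b)
    s=np.linalg.lstsq(np.c_[d1,-d2],o2-o1,rcond=None)[0]
    p,q=o1+s[0]*d1,o2+s[1]*d2;return (p+q)/2,np.linalg.norm(p-q)
E
python3 - <<'E'
from h import *
print(tri((371.5,231.5),(301,138)))
print(tri((347.8,118.1),(191.9,169.8)))
t=cv2.imread("pics/top0.png");s=cv2.imread("pics/side0.png")
a=cv2.resize(t[195:275,330:410],(560,560),interpolation=cv2.INTER_CUBIC);cv2.imwrite("pics/tc.png",a)
b=cv2.resize(s[120:185,265:340],(600,520),interpolation=cv2.INTER_CUBIC);cv2.imwrite("pics/sc.png",b)
E
```

```text
(array([ 488.33041701, -216.30633165,   87.75046037]), np.float64(1.5816833311763792))
(array([ 756.01592304, -176.09790344,   12.47005047]), np.float64(0.19883918694942804))
```

View pics/tc.png

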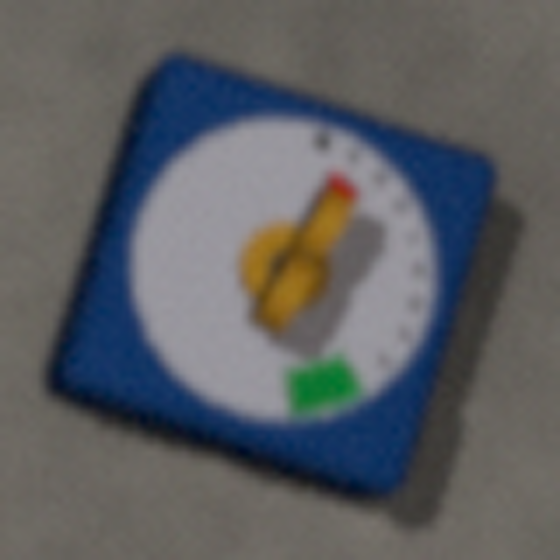

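View pics/sc.png

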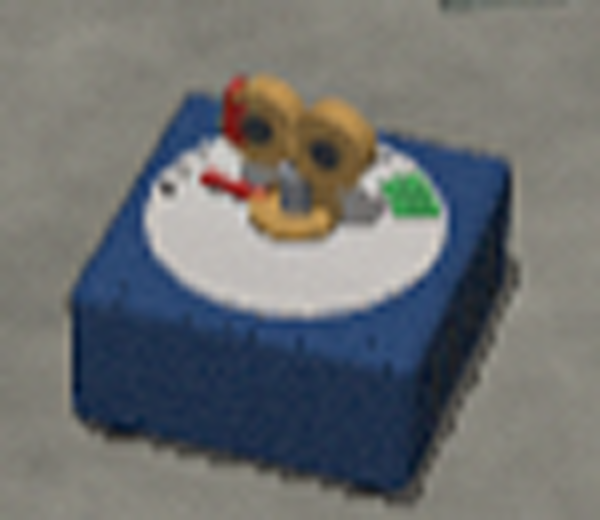

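The crops show the pointer about 25° clockwise of the black dot. The plate runs from its red end at crop (342,184) to its tail at (270,325), and the green zone is at (322,384).

```bash
python3 - <<'E'
from h import *
P=lambda x,y,z:atz("top",330+x/7,195+y/7,z)
c=P(285,268,60); d=P(322,140,60);g=P(322,384,60)
r=P(342,184,102);t=P(270,325,102)
S=lambda x,y,z:atz("side",265+x/8,120+y/8,z)
print(c,(r+t)/2,np.linalg.norm(r-t), "side disc",S(293,218,60),"pointer side",S(205,178,63.5),S(167,187,60),S(410,195,60))
an=lambda v:np.degrees(np.arctan2(v[1],v[0]))
print("key",an(r-t),"dot",an(d-c),"green",an(g-c), "ptr side",an(S(205,178,63.5)-S(293,218,60)),"dot",an(S(167,187,60)-S(293,218,60)))
from scipy.spatial.transform import Rotation as R
s=bot.state();M=R.from_euler("xyz",s["ee_rot"],degrees=True).as_matrix();print(M.round(3),an(M[:,2]))
E
```

```text
[ 487.0016307  -219.78240512   60.        ] [ 486.32987751 -218.07563933  102.        ] 47.05299199296236 side disc [ 486.84241179 -216.41353918   60.        ] pointer side [ 514.16727988 -230.54993798   63.5       ] [ 525.80282084 -230.12158109   60.        ] [ 451.2196604  -229.27024696   60.        ]
key -26.656816860201157 dot -15.943671014686688 green -162.19649633817681 ptr side -27.35458417621705 dot -19.384188320153854
[[-0.    -0.898  0.44 ]
 [-0.     0.44   0.898]
 [-1.     0.    -0.   ]] 63.88349777389529
```

Axis ≈ (487,-218), and the key lies at −27°, which is about 0.17 rad wound. The jaw axis already points at 63.9°, across the plate. I'll traverse at the current height.

```bash
python3 -m handwheel '{"dp":[[0,-26,-31],[0,-26,-31],[0,-26,-31],[0,-26,-31],[0,-26,-31],[0,-26,-31],[0,-26,-31],[0,-26,-31],[0,-26,-31],[0,-26,-31],[0,-26,-31],[0,-26,-31]],"angular":[[0,0,0],[0,0,0],[0,0,0],[0,0,0],[0,0,0],[0,0,0],[0,0,0],[0,0,0],[0,0,0],[0,0,0],[0,0,0],[0,0,0]]}' 1
```

```text
t: 1.6
tcp_pos: [382.7, 192.0, 213.4]
ee_rot: [88.9, 90.0, 152.9]
force: [0.9, -1.3, 0.1]
opening: 93.7
```

```bash
python3 -m handwheel '{"dp":[[0,-27.4,-32.2],[0,-27.4,-32.2],[0,-27.4,-32.2],[0,-27.4,-32.2],[0,-27.4,-32.2],[0,-27.4,-32.2],[0,-27.4,-32.2],[0,-27.4,-32.2],[0,-27.4,-32.2],[4,-27.4,-32.2],[6,-27.4,-32.2],[6,-27.4,-32.2]],"angular":[[0,0,0],[0,0,0],[0,0,0],[0,0,0],[0,0,0],[0,0,0],[0,0,0],[0,0,0],[0,0,0],[0,0,0],[0,0,0],[0,0,0]]}' 1
python3 - <<'E'
from h import *
s=bot.state();print(s)
im=cams.camera("top")[:,:,::-1];im2=cams.camera("side")[:,:,::-1]
a=cv2.resize(im[180:290,310:430],None,fx=4,fy=4,interpolation=2);b=cv2.resize(im2[100:190,255:345],(489,440),interpolation=2)
b=b[:,:310]if 0 else cv2.resize(im2[100:210,255:335],None,fx=4,fy=4,interpolation=2)
cv2.imwrite("pics/above.png",np.hstack([a,b]))
E
```

```text
t: 2.8
tcp_pos: [486.1, -216.3, 149.7]
ee_rot: [78.9, 89.6, 142.9]
force: [-1.1, -0.2, -0.6]
opening: 94.0
{'t': 2.8, 'joint_pos': array([-3.62126629e+01,  2.42582060e+00,  1.09208134e+02,  7.20197151e-03,
        6.88023257e+01, -1.00219613e+02]), 'qd': array([ 0.13601971, -2.73408683, -2.9706162 , -0.07769466,  1.53046703,
       -0.01889132]), 'effort': array([-5.36552276e-01, -3.10324323e+01, -3.00173163e+01, -4.05597012e-02,
       -1.50870415e-01, -2.80645545e-04]), 'tcp_pos': array([ 486.11145593, -216.34674003,  149.6573149 ]), 'ee_rot': array([ 78.90125429,  89.5636679 , 142.90557424]), 'force': array([-1.05134979, -0.24673705, -0.59952228]), 'ft_torque': array([-0.00647368, -0.046023  ,  0.0105641 ]), 'opening': 94.04765212588221}
```

View pics/above.png

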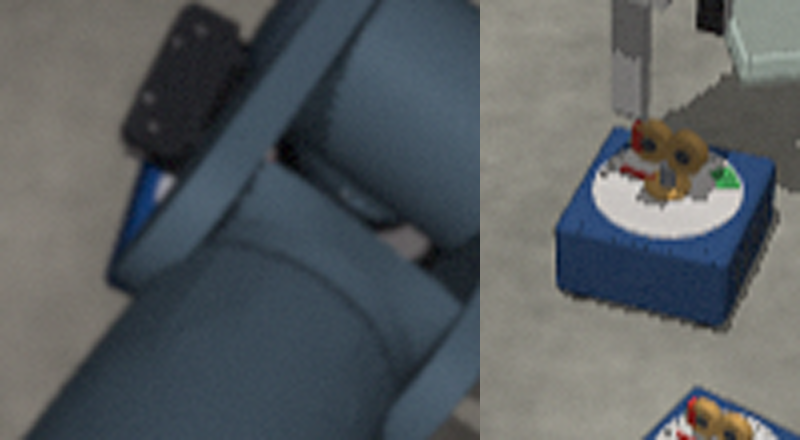

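The fingers straddle the key. One finger shows at crop (632,110), clear of the plate. I'll descend and close, then check the forces.

```bash
python3 -m handwheel '{"dp":[[3,0,0],[6,0,0],[7.1,0,0],[7.1,0,0],[7.1,0,0]],"angular":[[0,0,0],[0,0,0],[0,0,0],[0,0,0],[0,0,0]]}' 1
python3 -m handwheel '{"dp":[[0,0,0],[0,0,0],[0,0,0],[0,0,0],[0,0,0],[0,0,0],[0,0,0],[0,0,0]],"angular":[[0,0,0],[0,0,0],[0,0,0],[0,0,0],[0,0,0],[0,0,0],[0,0,0],[0,0,0]]}' -1
```

```text
t: 3.4
tcp_pos: [488.7, -219.4, 84.3]
ee_rot: [-100.6, 89.8, -36.6]
force: [0.2, -0.4, -0.0]
opening: 93.9
t: 4.2
tcp_pos: [487.4, -218.9, 82.4]
ee_rot: [76.1, 90.0, 140.0]
force: [-0.2, 0.2, 0.3]
opening: 33.5
```

```bash
python3 -m handwheel '{"dp":[[0,0,0],[0,0,0],[0,0,0],[0,0,0],[0,0,0],[0,0,0]],"angular":[[0,0,0],[0,0,0],[0,0,0],[0,0,0],[0,0,0],[0,0,0]]}' -1
python3 -c "
from h import *
print(bot.state())"
```

```text
t: 4.8
tcp_pos: [488.2, -217.0, 82.4]
ee_rot: [-0.5, 89.8, 63.3]
force: [3.8, 6.5, 0.1]
opening: 8.8
{'t': 4.8, 'joint_pos': array([ -36.25710645,    7.90294228,  111.24728828,    0.26847815,
         60.88970461, -100.22257068]), 'qd': array([0.00425906, 0.01506112, 0.01712163, 0.00268086, 0.00374216,
       0.04753417]), 'effort': array([ -4.06580955, -32.64652491, -27.32793331,  -1.79839924,
        -0.14472969,  -0.05890668]), 'tcp_pos': array([ 488.213514  , -217.04704949,   82.40160671]), 'ee_rot': array([-0.49333233, 89.76210443, 63.34143741]), 'force': array([3.75235434, 6.51153974, 0.10173975]), 'ft_torque': array([ 1.16416556, -0.68073675, -0.04135279]), 'opening': 8.808188278909526}
```

```bash
python3 -m handwheel '{"dp":[[0,0,0.1],[0,0,0.1],[0,0,0.1]],"angular":[[0,0,0],[0,0,0],[0,0,0]]}' -1
python3 -m handwheel '{"dp":[[0,0,0],[0,0,0],[0,0,0],[0,0,0],[0,0,0],[0,0,0],[0,0,0]],"angular":[[0.1,0,0],[0.2,0,0],[0.3,0,0],[0.4,0,0],[0.5,0,0],[0.6,0,0],[0.6,0,0]]}' -1
```

```text
t: 5.1
tcp_pos: [488.2, -217.0, 82.4]
ee_rot: [2.0, 89.9, 65.8]
force: [2.3, 5.5, 1.0]
opening: 8.7
t: 5.8
tcp_pos: [488.2, -217.2, 82.4]
ee_rot: [38.7, 89.9, 68.1]
force: [2.3, 4.9, 0.9]
opening: 8.6
```

```bash
python3 -m handwheel '{"dp":[[0,0,0],[0,0,0],[0,0,0],[0,0,0],[0,0,0],[0,0,0],[0,0,0]],"angular":[[0.1,0,0],[0.2,0,0],[0.3,0,0],[0.4,0,0],[0.5,0,0],[0.6,0,0],[0.6,0,0]]}' -1
python3 -m handwheel '{"dp":[[0,0,0],[0,0,0],[0,0,0],[0,0,0],[0,0,0],[0,0,0],[0,0,0],[0,0,0],[0,0,0],[0,0,0]],"angular":[[0,0,0],[0,0,0],[0,0,0],[0,0,0],[0,0,0],[0,0,0],[0,0,0],[0,0,0],[0,0,0],[0,0,0]]}' 0.3
python3 - <<'E'
from h import *
print(bot.state()["force"])
im=cams.camera("side")[:,:,::-1]
cv2.imwrite("pics/rel1.png",cv2.resize(im[100:200,245:355],None,fx=6,fy=6,interpolation=2))
E
```

```text
t: 6.5
tcp_pos: [488.0, -217.2, 82.5]
ee_rot: [83.5, 89.9, 78.5]
force: [2.0, 3.9, 0.8]
opening: 8.4
t: 7.5
tcp_pos: [487.8, -218.0, 82.4]
ee_rot: [-155.9, 90.0, -160.7]
force: [-0.0, -0.6, 0.7]
opening: 61.2
[-0.02882174 -0.61209083  0.69266478]
```

View pics/rel1.png

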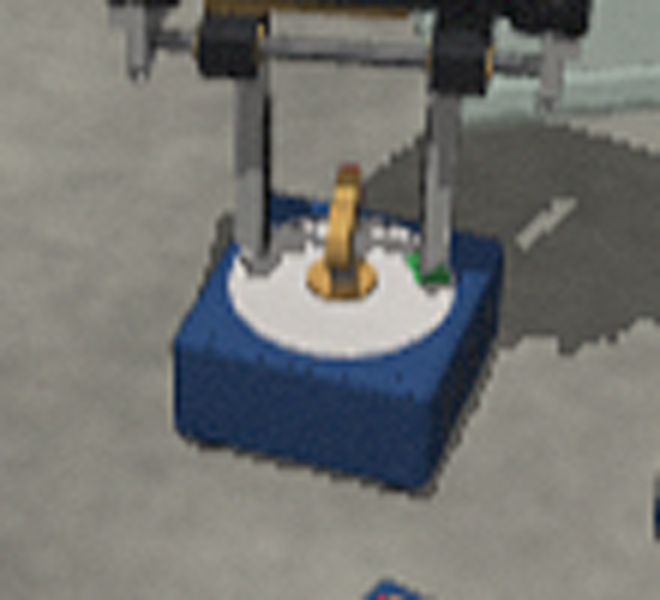

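The view shows the key let go with fingers clear on both sides. The plate is now nearly edge-on with its red end away from the camera, which is about 1.37 rad. I'll take a fresh hold.

```bash
python3 -m handwheel '{"dp":[[0,0,0],[0,0,0],[0,0,0],[0,0,0],[0,0,0],[0,0,0],[0,0,0],[0,0,0],[0,0,0],[0,0,0],[0,0,0],[0,0,0]],"angular":[[0,0,0],[0,0,0],[0,0,0],[0,0,0],[0,0,0],[0,0,0],[0,0,0],[0,0,0],[0,0,0],[0,0,0],[0,0,0],[0,0,0]]}' -1
python3 -m handwheel '{"dp":[[0,0,0],[0,0,0],[0,0,0],[0,0,0],[0,0,0],[0,0,0],[0,0,0]],"angular":[[0.1,0,0],[0.2,0,0],[0.3,0,0],[0.4,0,0],[0.5,0,0],[0.6,0,0],[0.6,0,0]]}' -1
```

```text
t: 8.75
tcp_pos: [487.9, -218.0, 82.5]
ee_rot: [-11.2, 90.0, -16.1]
force: [1.7, -0.7, -1.6]
opening: 8.9
t: 9.45
tcp_pos: [487.4, -217.8, 82.4]
ee_rot: [-162.4, 89.9, 158.4]
force: [-1.7, 1.4, 1.8]
opening: 8.4
```

```bash
python3 -m handwheel '{"dp":[[0,0,0],[0,0,0],[0,0,0],[0,0,0],[0,0,0],[0,0,0],[0,0,0]],"angular":[[0.1,0,0],[0.2,0,0],[0.3,0,0],[0.4,0,0],[0.5,0,0],[0.57,0,0],[0.57,0,0]]}' -1
python3 -m handwheel '{"dp":[[0,0,0],[0,0,0],[0,0,0],[0,0,0],[0,0,0],[0,0,0],[0,0,0],[0,0,0],[0,0,0],[0,0,0]],"angular":[[0,0,0],[0,0,0],[0,0,0],[0,0,0],[0,0,0],[0,0,0],[0,0,0],[0,0,0],[0,0,0],[0,0,0]]}' 0.4
python3 -m handwheel '{"dp":[[-3,0,0],[-7,0,0],[-11,0,0],[-14,0,0],[-14,0,0],[-14,0,0]],"angular":[[0,0,0],[0,0,0],[0,0,0],[0,0,0],[0,0,0],[0,0,0]]}' 0.4
python3 - <<'E'
from h import *
print(bot.state()["force"],bot.state()["ft_torque"])
im=cams.camera("side")[:,:,::-1]
cv2.imwrite("pics/rel2.png",cv2.resize(im[100:200,245:355],None,fx=6,fy=6,interpolation=2))
E
```

```text
t: 10.15
tcp_pos: [487.0, -217.2, 82.4]
ee_rot: [-143.8, 89.8, 144.4]
force: [-4.3, 3.5, 4.4]
opening: 9.0
t: 11.15
tcp_pos: [487.8, -218.0, 82.4]
ee_rot: [144.0, 90.0, 72.1]
force: [0.6, -1.0, 0.6]
opening: 65.6
t: 11.75
tcp_pos: [487.9, -218.0, 222.6]
ee_rot: [32.6, 90.0, -39.3]
force: [0.7, 0.9, -1.2]
opening: 65.3
[ 0.74599936  0.85871786 -1.20197278] [-0.07085799  0.14658821  0.07110069]
```

View pics/rel2.png

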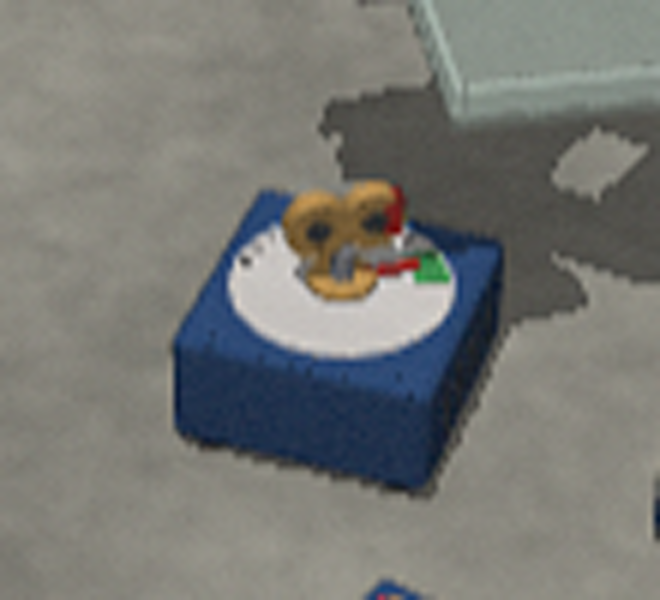

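The red pointer tip at crop (418,264) points at the middle of the green patch at (432,268). The gripper is clear above, so I'll hand in.

```bash
python3 - <<'E'
from h import *
cams.camera("side");print(cams.search_frame("side","dish")[:1],cams.search_frame("side","white_key_pointer")[:1])
print(bot.close_job(),bot.state()["t"])
E
```

```text
[{'bbox': [193.6, 171.3, 39.9, 36.3], 'score': 0.69}] [{'bbox': [273.9, 289.0, 27.7, 19.2], 'score': 0.9}]
the job is handed in; nothing more can be done
the job is handed in; nothing more can be done
```

I wound the key of the largest blue music box into the green zone in two turns, let go, and handed the job in at about 12 s. No verdict came back.

- **Turns:** I estimated the start at about 0.17 rad. The first turn was about 1.2 rad clockwise, to roughly 1.37 rad. I opened the gripper to 61 mm so the fingers were clear, took a fresh hold, and turned about 1.17 rad more, to roughly 2.5 rad. These angles come from the camera and the tool rotation, since the joint itself could not be read.
- **Key at the end:** The last side picture, taken with the gripper about 140 mm higher, shows the red pointer at the middle of the green zone.
- **Forces:** They stayed under about 8 N while holding the key. After letting go they read about 1–2 N, similar to readings in free air, so they can't confirm the 0.2 N limit directly. The pictures show clear gaps on both sides of the key.
- **Bystanders:** The arm did not go near the dish or the white box's key. The detector put the dish and the white box's key within about 3 pixels of where they started, which is its normal scatter.

No check failed.

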